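Put a preset station on the portable radio

TASK

Put the evening station on the portable radio: switch it on at the large rocker at the left end of its top (as seen from its front), then tip the small rocker at the right end over to the other band, then press the second round preset key from the left and let it come up again. Only press, with the fingertips: press no other preset key, leave the radio standing where it is, and do not disturb the torch, coaster, battery box, caddy or remotes.

Things in the scene. Friction and masses are not known exactly. Their poses are not given: they have to be found in the camera images.
- radio: Portable radio, 1.5 kg, loose on rubber feet: white case 110 mm deep (x), 280 wide (y), 134 high. Origin: centre of underside; x to its back, y to its left end as seen from its front (grille, display), which faces the robot within 20 degrees. All keys are grey, on its top in a row along y, 8 mm in front of mid-depth. An aerial, up to 6 mm above the case, lies 43 mm behind mid-depth.
- power (a joint): Large rocker at the left end of the radio's top (y = +105 mm), 22 mm wide, 38 mm front to back. Two faces meet at its tipping axis: one level, 6 mm above the case, the other standing up. 0 rad = off (back face up, as at the start), 0.26 = on (back face level, front face up). Pressing the raised face tips it over, about 3 N at the press point all the way; it stays where it is left.
- power_press (a point): Press point of the power rocker, on top of the face that is raised at the start (the back one), 14 mm from the tipping axis. It moves with the rocker, about 4 mm down in all, and ends 140 mm above the cabinet top.
- band (a joint): Small rocker at the right end of the radio's top (y = -105 mm), 13 mm wide, 30 mm front to back, made like the power rocker but the other way round: 0 rad = first band (front face standing up, back face level, as at the start), 0.26 = second band (front face level). Pressing the raised front face tips it over (about 4 N at the press point); it stays where left.
- band_press (a point): Press point of the band rocker, on top of the face that is raised at the start (the front one), 12 mm from the tipping axis. It moves with the rocker, about 3 mm down in all, and ends 140 mm above the cabinet top.
- preset1 (a joint): Round sprung preset key, 18 mm across, one of four in a row on the radio's top. 0 = up, 0.004 m = fully down (starts at 1.2 N, 4 N fully down; pressed from 0.0028 m); it springs back. This is the first (leftmost) of the row.
- preset1_top (a point): Centre of the top face of preset1 (the first (leftmost) of the row), 142 mm above the cabinet top when up (8 mm above the case), moving down with the key; neighbouring keys are 36 mm apart.
- preset2 (a joint): Round sprung preset key, 18 mm across, one of four in a row on the radio's top. 0 = up, 0.004 m = fully down (starts at 1.2 N, 4 N fully down; pressed from 0.0028 m); it springs back. This is the second from the left: THE ONE TO PRESS.
- preset2_top (a point): Centre of the top face of preset2 (the second from the left), 142 mm above the cabinet top when up (8 mm above the case), moving down with the key; neighbouring keys are 36 mm apart.
- preset3 (a joint): Round sprung preset key, 18 mm across, one of four in a row on the radio's top. 0 = up, 0.004 m = fully down (starts at 1.2 N, 4 N fully down; pressed from 0.0028 m); it springs back. This is the third from the left.
- preset3_top (a point): Centre of the top face of preset3 (the third from the left), 142 mm above the cabinet top when up (8 mm above the case), moving down with the key; neighbouring keys are 36 mm apart.
- preset4 (a joint): Round sprung preset key, 18 mm across, one of four in a row on the radio's top. 0 = up, 0.004 m = fully down (starts at 1.2 N, 4 N fully down; pressed from 0.0028 m); it springs back. This is the fourth (rightmost) of the row.
- preset4_top (a point): Centre of the top face of preset4 (the fourth (rightmost) of the row), 142 mm above the cabinet top when up (8 mm above the case), moving down with the key; neighbouring keys are 36 mm apart.
- torch: Chrome torch lying on its side, 150 mm long, hexagonal head 34 mm across, barrel 25 mm. Origin under its middle on the cabinet top; its y axis runs along it to the head. Leave alone.
- coaster: White ceramic coaster, a disc 100 mm across and 8 mm high; origin at the centre of its underside. Leave alone.
- battery_box: Clear acrylic battery box with its hinged lid shut, 80 x 120 x 33 mm; origin at the centre of its underside. Leave alone.
- caddy: Black plastic remote caddy with three slots one behind the other (along its x), 87 mm deep, 63 mm wide, 70 to 110 mm high; origin at the centre of its underside. It stands to the right of the radio. Leave alone.
- remote_tall: Grey remote standing in the caddy's back slot, 50 x 19 x 185 mm; origin at its lower end, top 189 mm above the cabinet top. Leave alone.
- remote_short: Grey remote standing in the caddy's front slot, 50 x 19 x 150 mm; origin at its lower end. Leave alone.

How it is judged (in metres and radians):
On the way, in this order (a step that is already met when the one before it is completed fails the run):
1. the power rocker is tipped over to on (value of joint power above 0.2 rad), for 0.1 s.
2. the band rocker is tipped over to the second band (value of joint band above 0.2 rad), for 0.1 s.
3. the second preset key is pressed down (value of joint each of power, band above 0.2 rad and value of joint preset2 above 0.0028 m), for 0.05 s.
At the end, for the whole second after the job is handed in: Power and band rockers both tipped over (beyond 0.2 of 0.26 rad), all preset keys up again (within 1 mm), the radio at rest, upright (within 0.05 rad) and within 20 mm of where it stood (value of joint each of power, band above 0.2 rad and value of joint each of preset1, preset2, preset3, preset4 below 0.001 m and distance of radio from where it was at the start of the episode below 0.02 m and angle between radio's own z axis and vertical below 0.05 rad and linear speed of radio below 0.02 m/s); the robot touches nothing.
It fails at once if the band rocker is tipped over while the radio is off (value of joint band above 0.2 rad and value of joint power below 0.13 rad).
It fails at once if the second preset is pressed before the radio is on and on the second band (value of joint preset2 above 0.002 m and value of joint any of power, band below 0.13 rad).
It fails at once if another preset key is pressed (value of joint any of preset1, preset3, preset4 above 0.002 m).
It fails at once if the radio is pushed more than 20 mm, lifted or tipped (distance of radio from where it was at the start of the episode above 0.02 m or height (world z) of radio above 0.008 m or angle between radio's own z axis and vertical above 0.12 rad).
It fails at once if the torch, coaster, battery box, caddy or a remote is moved more than 20 mm (distance of any of torch, coaster, battery_box, caddy, remote_tall, remote_short from where it was at the start of the episode above 0.02 m).
It also fails if it takes over 48 s, if anything falls off the work surface, if the arm or the gripper's body presses on something with over 40 N, if the wrist force passes 120 N, or if a joint passes its speed limit or range.

ROBOT

A 6-joint arm with a two-finger parallel gripper is mounted at the origin on the work surface. World frame = base frame: x ahead of the robot, y to its left, z up, the work surface at z = 0. Lengths are in mm, angles in rad, forces in N, time in s.
With the tool pointing down it reaches from about 250 to 800 mm from the base axis. Payload 3.9 kg.
Tool frame: the origin (TCP) lies where the fingers leave the gripper's body, on its centre line; the fingertips stand 73 mm ahead of it and the grasp point (between the pads) lies 54 mm ahead of it; z points along the fingers, y is the line along which they close (so a half turn about z gives the same grasp; the last joint's range is limited). The gripper opens to 85 mm and grips with 20 to 120 N. Pads are 22 mm wide; open, the fingers measure 114 mm over their backs; the gripper's body (76 mm by 85 mm) begins 54 mm behind the grasp point. The pads swing forward as they close: fully open they stand 13 mm farther back than shut.
Start: joints at [-1.291, 0.26, -0.138, 1.173, 0, 1.571], TCP at [144.981, -504.575, 303.904] pointing down, gripper open.
Joint ranges: [-2.78, 2.78], [-0.83, 1.72], [-1.28, 1.37], [-1.9, 2.12], [-1.57, 1.48], [-3.14, 3.14]. Speed limits (rad/s): [2.57, 2.57, 3.14, 3.14, 3.14, 3.14].

INTERFACE

Orientations are given as [roll, pitch, yaw] about the fixed x, y, z axes, in that order (R = Rz(yaw) Ry(pitch) Rx(roll)).
In Python, from plant import arm gives the robot as it stands. The module is installed in compiled form; this text tells all that it offers.
- The arm moves only by the shell command python3 -m crank 'ROWS' [OPENING] [FORCE]. ROWS is JSON, a list of rows, each an object of numbers: "dx", "dy", "dz": the shift along the world's x, y, z scaled (see below); "rx", "ry", "rz": the turn, a rotation vector about the world's x, y, z scaled (see below). A call has 1 to 8 rows; each row is the pose to reach, as a shift and turn from the pose commanded when the call began, turning the shorter way round; what a row does not reach only later rows make up. The controller multiplies each number of a shift by 0.08 m and each number of a turn by pi rad. A row lasts 1/8 s, in which the tool goes at most 62.5 mm and 10.7 degrees, less where a joint would pass 70% of its speed; a pose out of reach is approached as far as the arm can. A call with a number of a shift or a turn outside -1 to 1 is refused whole. A call with a gripper value outside its range is refused whole. OPENING is the closure, from 0 (fully open) to 1 (shut), set as the call begins (- or left out, the last holds). The fingers move at their own pace and stop on an object; FORCE is the grip in N (left out, the last holds). Time passes only in rows, so rows that repeat a pose let the fingers close. It gives the time, the measured TCP pose, the force, the opening and the grip force at its end, in the units of the state.
- arm.state(): the state, without advancing time (a new reading comes with each control period).
- arm.read_camera(name): name is "side" or "top" or "wrist"; returns the picture (400x640x3 uint8, blue, green, red); there is no depth.
- arm.calibration(name): a dict with "fovy" (degrees; the focal length in pixels is half the picture's height over the tangent of half this angle, whatever the lens; pixels are square), "cx", "cy" (the principal point, pixels), "rvec" (rotation vector, rad) and "tvec" (3), from world to camera coordinates, as OpenCV has them; the wrist camera has in their place "hand_eye" (4x4, takes a point from camera to tool coordinates, whose origin is the TCP and whose axes are the flange's). Camera axes: x right, y down, z forward; pixel columns grow to the right and rows downward; lengths in mm; the calibration is good to about 2 mm. A picture is of the moment at which its call begins: read the wrist's pose just before it. calibration takes no time and is no camera call.
- arm.job_done(): hands the job in; it is judged then, once.
The state is a dict: "clock": time; "joints": joint angles; "joint_vel": joint speeds; "joint_torque": joint torques, N m; "tool_pos": TCP position; "tool_rot": TCP orientation; "contact_force": force on the tool from outside, world axes, zero at the start; "wrist_torque": the same for the moment, N m; "grip_width": finger opening in mm; "finger_force": force on a finger pad.
Only numpy, scipy, OpenCV 4.12 (cv2) and the standard library are available. Lean on these libraries where they do the work, as an engineer would, in place of code of your own. Each camera call takes 0.05 s, during which the arm holds its last target. There are 200 camera calls.

## Working session

There is one attempt and no reset: what is moved stays moved. The work goes in short steps, Python scripts to look and compute and a shell command to move; the robot and the scene stay as the last step left them, time stands still between calls to the robot, and variables do not carry over. Pictures are saved under pics/ and viewed, at most 10 in all, crops included, and the job is handed in when it is done.

```bash
mkdir -p pics; python3 - <<'E'
from plant import arm
import cv2
s=arm.state();print({k:s[k] for k in('clock','tool_pos','tool_rot','grip_width','contact_force')})
for n in('top','side'):
    cv2.imwrite(f'pics/{n}0.png',arm.read_camera(n));print(n,arm.calibration(n))
print(arm.calibration('wrist'))
E
```

```text
{'clock': 0.0, 'tool_pos': array([ 144.84662854, -504.0518241 ,  303.06602338]), 'tool_rot': array([-3.13962860e+00, -2.35954655e-06,  2.79827507e-01]), 'grip_width': 85.31347708484226, 'contact_force': array([ 0.17995989, -0.29925804, -0.52740609])}
top {'fovy': 54.825302036356234, 'cx': 318.30556316185755, 'cy': 204.9724937476709, 'rvec': array([ 2.20107201, -2.19918428,  0.06764239]), 'tvec': array([ -39.22128529,  515.86086829, 1125.80474762])}
side {'fovy': 47.82298875959519, 'cx': 319.04816670223926, 'cy': 206.46689593309296, 'rvec': array([ 2.34815728, -0.10129053,  0.02955002]), 'tvec': array([-515.4539274 ,  117.57085647, 1154.63824805])}
{'fovy': 61.34688410241841, 'cx': 320.20982664389413, 'cy': 200.55297070373044, 'hand_eye': array([[-6.07527705e-05, -9.65651357e-01, -2.59841209e-01,
         6.53734865e+01],
       [ 9.99999656e-01,  1.56157893e-04, -8.14138881e-04,
        -5.07103561e-01],
       [ 8.26750570e-04, -2.59841169e-01,  9.65651015e-01,
        -7.11456319e+01],
       [ 0.00000000e+00,  0.00000000e+00,  0.00000000e+00,
         1.00000000e+00]])}
```

View pics/top0.png

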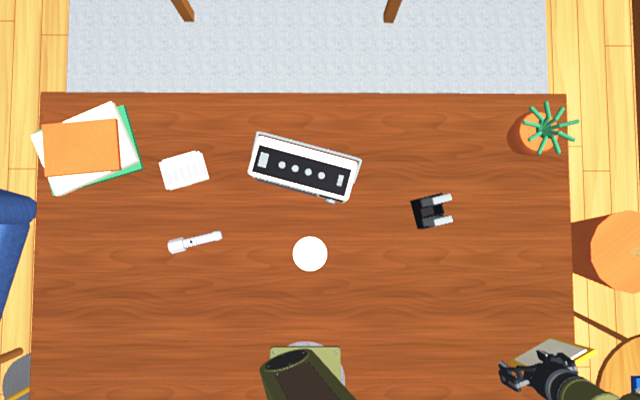

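View pics/side0.png

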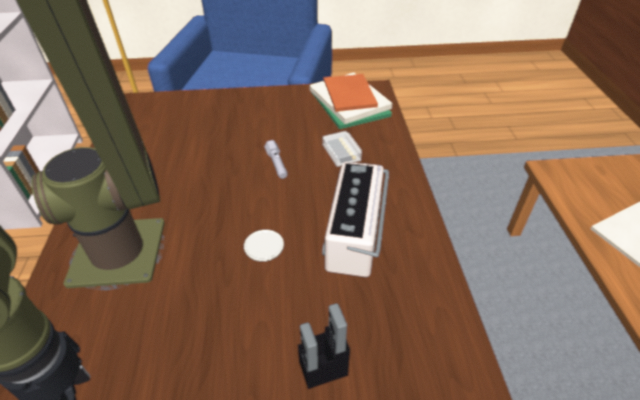

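The top view shows the radio's black key strip centred near (304,168). The power rocker is at (263,158), the presets run from about (282,164) to (322,175), and the band rocker is at (341,180). The aerial is behind the keys, the coaster is at (310,254) and the caddy at (430,210). The side view agrees with this. Next I'll measure in the top view.

```bash
cat > h.py <<'E'
import cv2,numpy as np
from plant import arm
from scipy.spatial.transform import Rotation as Ro
def cam(n,s=None):
    c=arm.calibration(n);f=200/np.tan(np.radians(c['fovy']/2))
    if n=='wrist':
        H=c['hand_eye'];T=Ro.from_euler('xyz',s['tool_rot']).as_matrix()
        R=T@H[:3,:3];o=T@H[:3,3]+s['tool_pos']
    else:
        R=cv2.Rodrigues(c['rvec'])[0].T;o=-R@c['tvec']
    return f,c['cx'],c['cy'],R,o
def ray(n,uv,z,s=None):
    f,cx,cy,R,o=cam(n,s);d=R@np.array([(uv[0]-cx)/f,(uv[1]-cy)/f,1]);return o+d*(z-o[2])/d[2]
def blobs(im,x0,x1,y0,y1,amin,amax,gap=0):
    """light blobs inside the dark key panel"""
    g=cv2.cvtColor(im,cv2.COLOR_BGR2GRAY)[y0:y1,x0:x1]
    n,l,st,_=cv2.connectedComponentsWithStats((g<70).astype('uint8'))
    i=1+np.argmax(st[1:,4]);m=(l==i).astype('uint8')
    cs,_=cv2.findContours(m,cv2.RETR_EXTERNAL,cv2.CHAIN_APPROX_NONE)
    c=max(cs,key=cv2.contourArea);full=cv2.drawContours(m*0,[c],-1,1,-1)
    out=[]
    n,l,st,ce=cv2.connectedComponentsWithStats(((full==1)&(g>=90)).astype('uint8'),connectivity=4)
    for k in range(1,n):
        if amin<st[k,4]<amax: out.append((*(ce[k]+[x0,y0]),*st[k]))
    return sorted(out,key=lambda b:b[0]),cv2.minAreaRect(c+[x0,y0])
E
python3 - <<'E'
from h import *
im=arm.read_camera('top')
b,r=blobs(im,240,370,125,210,6,400);print(r)
print('panel centre',ray('top',r[0],134))
P=[]
for q in b: p=ray('top',q[:2],141);P.append(p[:2]);print(np.round(q,1),p.round(1))
d=P[-1]-P[0];print('yaw',np.arctan2(-(P[0]-P[-1])[0],(P[0]-P[-1])[1]),np.linalg.norm(d))
E
```

```text
((301.2794494628906, 170.11607360839844), (93.95335388183594, 25.64735984802246), 15.124006271362305)
panel centre [602.21156056   7.63985345 134.        ]
[262.8 159.5  17.   27.   12.   16.  143. ] [629.2 108.9 141. ]
[281.5 164.5  38.   36.    8.    8.   52. ] [616.   59.5 141. ]
[294.8 168.   51.   40.    8.    7.   48. ] [606.8  24.6 141. ]
[307.7 171.6  64.   43.    8.    8.   50. ] [597.3  -9.6 141. ]
[321.  175.1  78.   47.    7.    8.   46. ] [588.1 -44.6 141. ]
[339.6 180.2  96.   49.    8.   13.   73. ] [574.8 -93.6 141. ]
yaw -0.26230469330843326 209.74048106212072
```

Preset keys give a radio key-row centre of about (602, 7.5) and a yaw of about -0.263. The power-to-band distance comes out at 210 mm, as expected. I'll close the fingers, move over the radio and take a closer look.

```bash
python3 -m crank '[{"dx":0.41,"dy":0.457,"rz":-0.0125},{"dx":0.816,"dy":0.914,"rz":-0.0247}]' 1 20 >/dev/null
python3 -m crank '[{"dx":0.41,"dy":0.457,"rz":-0.0125},{"dx":0.816,"dy":0.914,"rz":-0.0247}]'
python3 -m crank '[{"dx":0.41,"dy":0.457,"rz":-0.0125},{"dx":0.816,"dy":0.914,"rz":-0.0247}]' >/dev/null
python3 -m crank '[{"dx":0.41,"dy":0.457,"rz":-0.0125},{"dx":0.816,"dy":0.914,"rz":-0.0247}]' >/dev/null
python3 -m crank '[{"dx":0.41,"dy":0.457,"rz":-0.0125},{"dx":0.816,"dy":0.914,"rz":-0.0247}]' >/dev/null
python3 -m crank '[{"dx":0.41,"dy":0.457,"rz":-0.0125},{"dx":0.816,"dy":0.914,"rz":-0.0247}]' >/dev/null
python3 -m crank '[{"dx":0.41,"dy":0.457,"rz":-0.0125},{"dx":0.816,"dy":0.914,"rz":-0.0247},{"dx":0.816,"dy":0.914,"rz":-0.0247},{"dx":0.816,"dy":0.914,"rz":-0.0247}]'
python3 - <<'E'
from h import *
s=arm.state();im=arm.read_camera('wrist');cv2.imwrite('pics/w1.png',im);print(s['tool_pos'],s['tool_rot'],s['grip_width'],s['clock'])
try:
  b,r=blobs(im,20,620,60,340,60,5000)
  for q in b: print(np.round(q,1),ray('wrist',q[:2],141,s).round(1))
except Exception as e: print(e)
E
```

```text
[ 144.87214282 -504.19726177  303.23542995] [-3.14006890e+00  4.04581019e-06  2.79776187e-01] 85.3306753442856 0.15validation failed for argument at $[0]...
validation failed for argument at $[0]...
validation failed for argument at $[0]...
validation failed for argument at $[0]...
validation failed for argument at $[0]...
validation failed for argument at $[0]...
validation failed for argument at $[0]...
```

View pics/w1.png

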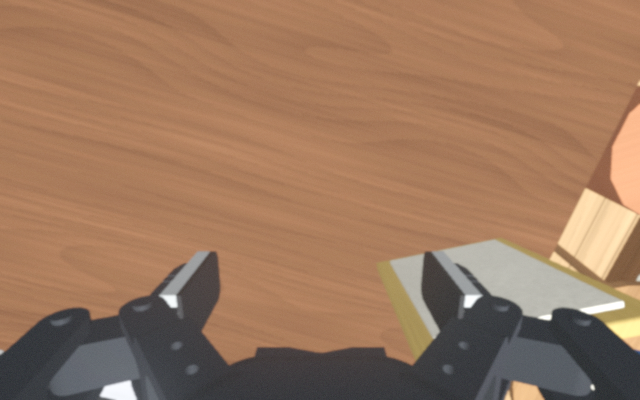

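The calls were refused and the arm didn't move: the picture shows only the tabletop and the open fingers. The rows probably need all six numbers, so I'll try one.

```bash
python3 -m crank '[{"dx":0.41,"dy":0.457,"dz":0,"rx":0,"ry":0,"rz":-0.0125},{"dx":0.816,"dy":0.914,"dz":0,"rx":0,"ry":0,"rz":-0.0247}]' 1 20
```

```text
clock: 0.45
tool_pos: [210.6, -430.8, 303.5]
tool_rot: [-3.141, -0.0, 0.199]
contact_force: [0.7, -0.2, 0.3]
grip_width: 51.5
finger_force: 0.0
```

```bash
python3 -m crank '[{"dx":0.41,"dy":0.457,"dz":0,"rx":0,"ry":0,"rz":-0.0125},{"dx":0.816,"dy":0.914,"dz":0,"rx":0,"ry":0,"rz":-0.0247}]' >/dev/null
python3 -m crank '[{"dx":0.41,"dy":0.457,"dz":0,"rx":0,"ry":0,"rz":-0.0125},{"dx":0.816,"dy":0.914,"dz":0,"rx":0,"ry":0,"rz":-0.0247}]' >/dev/null
python3 -m crank '[{"dx":0.41,"dy":0.457,"dz":0,"rx":0,"ry":0,"rz":-0.0125},{"dx":0.816,"dy":0.914,"dz":0,"rx":0,"ry":0,"rz":-0.0247}]' >/dev/null
python3 -m crank '[{"dx":0.41,"dy":0.457,"dz":0,"rx":0,"ry":0,"rz":-0.0125},{"dx":0.816,"dy":0.914,"dz":0,"rx":0,"ry":0,"rz":-0.0247}]' >/dev/null
python3 -m crank '[{"dx":0.41,"dy":0.457,"dz":0,"rx":0,"ry":0,"rz":-0.0125},{"dx":0.816,"dy":0.914,"dz":0,"rx":0,"ry":0,"rz":-0.0247}]' >/dev/null
python3 -m crank '[{"dx":0.41,"dy":0.457,"dz":0,"rx":0,"ry":0,"rz":-0.0125},{"dx":0.816,"dy":0.914,"dz":0,"rx":0,"ry":0,"rz":-0.0247},{"dx":0.816,"dy":0.914,"dz":0,"rx":0,"ry":0,"rz":-0.0247},{"dx":0.816,"dy":0.914,"dz":0,"rx":0,"ry":0,"rz":-0.0247}]'
python3 - <<'E'
from h import *
s=arm.state();im=arm.read_camera('wrist');cv2.imwrite('pics/w2.png',im);print(s['tool_pos'],s['tool_rot'],s['grip_width'],s['clock'])
try:
  b,r=blobs(im,20,620,60,340,60,5000)
  for q in b: print(np.round(q,1),ray('wrist',q[:2],141,s).round(1))
except Exception as e: print(e)
E
```

```text
clock: 2.2
tool_pos: [590.1, -69.9, 303.4]
tool_rot: [-3.079, 0.004, -0.143]
contact_force: [0.1, -0.8, 0.4]
grip_width: -0.1
finger_force: 0.0
[590.14643771 -69.93163447 303.40741337] [-3.07934875  0.0037668  -0.14289776] -0.09512015935976424 2.2
[  89.2  181.4   48.    96.    40.    53.  1620. ] [629.3 108.3 141. ]
[156.3 190.7 123.  119.   28.   25.  549. ] [615.9  59.3 141. ]
[204.2 197.3 171.  125.   27.   26.  532. ] [606.4  24.7 141. ]
[252.5 203.9 220.  132.   26.   25.  522. ] [596.9 -10.1 141. ]
[301.3 210.6 269.  138.   26.   26.  514. ] [587.5 -44.8 141. ]
[309.9 260.2 282.  179.   15.   47.  487. ] [547.9 -45.1 141. ]
[330.5 260.4 304.  179.   15.   47.  494. ] [546.  -60.5 141. ]
```

View pics/w2.png

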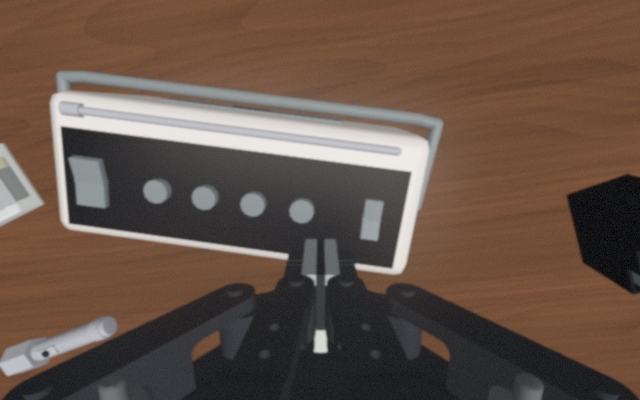

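The wrist view shows the keys at (89,181), (156,191), (204,197), (253,204), (301,211) and (371,220). It agrees with the top view to under 1 mm. The tool stopped short and slightly tilted, so I'll check the joints.

```bash
python3 - <<'E'
from h import *
s=arm.state();print(s['joints'].round(3),s['joint_vel'].round(3))
P1=np.array([615.95,59.35]);P2=np.array([606.6,24.65]);P3=np.array([597.1,-9.85]);P4=np.array([587.8,-44.7])
k=(P1+P2+P3+P4)/4;yw=-0.263;ex=np.array([np.cos(yw),np.sin(yw)]);ey=np.array([-ex[1],ex[0]])
d=P1-P4;print('yaw',np.arctan2(-d[0],d[1]),'k',k)
for n,x,y in(('power',15,105),('band',-13,-105),('p2',0,18)): print(n,(k+x*ex+y*ey).round(1))
E
python3 -m crank '[{"dx":0,"dy":0,"dz":0,"rx":0,"ry":0,"rz":0},{"dx":0,"dy":0,"dz":0,"rx":0,"ry":0,"rz":0}]'
```

```text
[-0.144  0.382  0.039  1.231  0.063  3.141] [-0.006 -0.012 -0.008 -0.002 -0.006  0.001]
yaw -0.2642178778313263 k [601.8625   7.3625]
power [643.6 104.9]
band [562.  -90.6]
p2 [606.5  24.7]
clock: 2.5
tool_pos: [590.0, -70.2, 304.1]
tool_rot: [-3.079, 0.002, -0.143]
contact_force: [-0.6, -0.0, -1.1]
grip_width: 0.1
finger_force: 0.0
```

Joint 6 is at its limit (yaw = q1 - q6 + π). I'll use the half-turned orientation instead, yaw = 2.878.

```bash
python3 -m crank '[{"dx":0,"dy":0,"dz":0.1,"rx":0,"ry":0,"rz":0.05},{"dx":0,"dy":0,"dz":0.1,"rx":0,"ry":0,"rz":0.1},{"dx":0,"dy":0,"dz":0.1,"rx":0,"ry":0,"rz":0.15},{"dx":0,"dy":0,"dz":0.1,"rx":0,"ry":0,"rz":0.2},{"dx":0,"dy":0,"dz":0.1,"rx":0,"ry":0,"rz":0.25},{"dx":0,"dy":0,"dz":0.1,"rx":0,"ry":0,"rz":0.3},{"dx":0,"dy":0,"dz":0.1,"rx":0,"ry":0,"rz":0.35},{"dx":0,"dy":0,"dz":0.1,"rx":0,"ry":0,"rz":0.4}]'
python3 -m crank '[{"dx":0.2,"dy":0.5,"dz":0,"rx":0,"ry":0,"rz":0.05},{"dx":0.4,"dy":1,"dz":0,"rx":0,"ry":0,"rz":0.1},{"dx":0.4,"dy":1,"dz":0,"rx":0,"ry":0,"rz":0.15},{"dx":0.4,"dy":1,"dz":0,"rx":0,"ry":0,"rz":0.2},{"dx":0.4,"dy":1,"dz":0,"rx":0,"ry":0,"rz":0.25},{"dx":0.4,"dy":1,"dz":0,"rx":0,"ry":0,"rz":0.3},{"dx":0.4,"dy":1,"dz":0,"rx":0,"ry":0,"rz":0.35},{"dx":0.4,"dy":1,"dz":0,"rx":0,"ry":0,"rz":0.4}]'
```

```text
clock: 3.5
tool_pos: [590.3, -70.3, 312.0]
tool_rot: [-3.079, 0.002, 1.118]
contact_force: [0.2, 0.5, -0.8]
grip_width: -0.4
finger_force: 0.0
clock: 4.5
tool_pos: [622.3, 9.7, 312.0]
tool_rot: [-3.079, 0.003, 2.375]
contact_force: [-0.2, 0.1, 0.1]
grip_width: -0.0
finger_force: 0.0
```

```bash
python3 - <<'E'
from h import *
s=arm.state();A=Ro.from_euler('xyz',s['tool_rot']);B=Ro.from_euler('xyz',[np.pi,0,2.877]);print(((B*A.inv()).as_rotvec()/np.pi).round(4))
E
```

```text
[ 0.0178 -0.0092  0.1597]
```

```bash
python3 -m crank '[{"dx":0.06,"dy":0.3,"dz":0,"rx":0.0045,"ry":-0.0023,"rz":0.04},{"dx":0.13,"dy":0.6,"dz":0,"rx":0.009,"ry":-0.0046,"rz":0.08},{"dx":0.13,"dy":0.6,"dz":0,"rx":0.0134,"ry":-0.0069,"rz":0.12},{"dx":0.13,"dy":0.6,"dz":0,"rx":0.0178,"ry":-0.0092,"rz":0.1597},{"dx":0.13,"dy":0.6,"dz":0,"rx":0.0178,"ry":-0.0092,"rz":0.1597}]'
python3 -m crank '[{"dx":0.07,"dy":0.3,"dz":0,"rx":0,"ry":0,"rz":0},{"dx":0.137,"dy":0.59,"dz":-0.3,"rx":0,"ry":0,"rz":0},{"dx":0.137,"dy":0.59,"dz":-0.9,"rx":0,"ry":0,"rz":0},{"dx":0.137,"dy":0.59,"dz":-0.9,"rx":0,"ry":0,"rz":0},{"dx":0.137,"dy":0.59,"dz":-0.9,"rx":0,"ry":0,"rz":0}]'
python3 - <<'E'
from h import *
s=arm.state();cv2.imwrite('pics/w3.png',arm.read_camera('wrist'))
E
```

```text
clock: 5.12
tool_pos: [632.6, 57.6, 312.1]
tool_rot: [-3.141, -0.0, 2.87]
contact_force: [0.8, -0.3, -0.3]
grip_width: -0.1
finger_force: 0.0
clock: 5.75
tool_pos: [644.6, 105.6, 241.1]
tool_rot: [3.141, 0.001, 2.872]
contact_force: [-0.3, 0.8, -0.6]
grip_width: 0.1
finger_force: 0.0
```

View pics/w3.png

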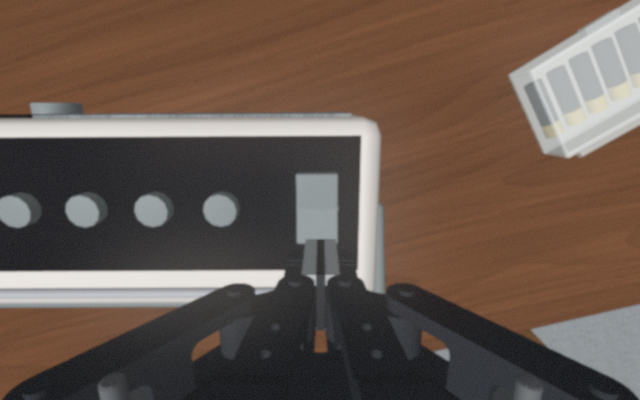

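The fingers sit over the back half of the power rocker at (317,207), square with the radio. I'll press in stages and watch the force.

```bash
python3 -m crank '[{"dx":0,"dy":0,"dz":-0.15,"rx":0,"ry":0,"rz":0},{"dx":0,"dy":0,"dz":-0.25,"rx":0,"ry":0,"rz":0},{"dx":0,"dy":0,"dz":-0.25,"rx":0,"ry":0,"rz":0}]'
python3 -m crank '[{"dx":0,"dy":0,"dz":-0.02,"rx":0,"ry":0,"rz":0},{"dx":0,"dy":0,"dz":-0.04,"rx":0,"ry":0,"rz":0},{"dx":0,"dy":0,"dz":-0.05,"rx":0,"ry":0,"rz":0},{"dx":0,"dy":0,"dz":-0.05,"rx":0,"ry":0,"rz":0}]'
python3 -m crank '[{"dx":0,"dy":0,"dz":-0.02,"rx":0,"ry":0,"rz":0},{"dx":0,"dy":0,"dz":-0.03,"rx":0,"ry":0,"rz":0},{"dx":0,"dy":0,"dz":-0.03,"rx":0,"ry":0,"rz":0}]'
```

```text
clock: 6.18
tool_pos: [643.4, 104.9, 218.9]
tool_rot: [-3.141, -0.002, 2.872]
contact_force: [-1.1, -0.7, -0.3]
grip_width: -0.3
finger_force: 0.0
clock: 6.68
tool_pos: [644.4, 105.0, 216.3]
tool_rot: [3.141, 0.001, 2.872]
contact_force: [0.2, -1.2, 1.7]
grip_width: 0.2
finger_force: 1.2
clock: 7.05
tool_pos: [644.4, 105.1, 213.6]
tool_rot: [3.141, 0.001, 2.872]
contact_force: [1.6, -0.9, 2.9]
grip_width: 0.1
finger_force: 1.4
```

```bash
python3 -m crank '[{"dx":0,"dy":0,"dz":-0.01,"rx":0,"ry":0,"rz":0},{"dx":0,"dy":0,"dz":-0.015,"rx":0,"ry":0,"rz":0},{"dx":0,"dy":0,"dz":-0.015,"rx":0,"ry":0,"rz":0}]'
python3 -c "
from h import *
print(np.mean([arm.state()['contact_force'] for _ in range(5)],0))"
```

```text
clock: 7.42
tool_pos: [644.4, 105.1, 212.6]
tool_rot: [3.141, 0.001, 2.872]
contact_force: [2.8, -0.6, 4.8]
grip_width: -0.1
finger_force: 2.4
[ 2.75484089 -0.61906588  4.7768858 ]
```

```bash
python3 -m crank '[{"dx":0,"dy":0,"dz":-0.01,"rx":0,"ry":0,"rz":0},{"dx":0,"dy":0,"dz":-0.015,"rx":0,"ry":0,"rz":0},{"dx":0,"dy":0,"dz":-0.015,"rx":0,"ry":0,"rz":0}]'
```

```text
clock: 7.8
tool_pos: [644.3, 105.1, 212.6]
tool_rot: [3.141, 0.002, 2.872]
contact_force: [0.2, -1.1, 9.6]
grip_width: -0.1
finger_force: 4.9
```

It has bottomed out at TCP 212.6 with the force rising to 9.6 N. I'll lift and check the rocker on the way to the band rocker.

```bash
python3 -m crank '[{"dx":0,"dy":0,"dz":0.2,"rx":0,"ry":0,"rz":0},{"dx":0,"dy":0,"dz":0.4,"rx":0,"ry":0,"rz":0}]' >/dev/null
python3 -m crank '[{"dx":-0.171,"dy":-0.408,"dz":0,"rx":0,"ry":0,"rz":0},{"dx":-0.342,"dy":-0.815,"dz":0,"rx":0,"ry":0,"rz":0},{"dx":-0.342,"dy":-0.815,"dz":0,"rx":0,"ry":0,"rz":0}]'
python3 - <<'E'
from h import *
cv2.imwrite('pics/w4.png',arm.read_camera('wrist'))
E
python3 -m crank '[{"dx":-0.171,"dy":-0.408,"dz":0,"rx":0,"ry":0,"rz":0},{"dx":-0.342,"dy":-0.815,"dz":0,"rx":0,"ry":0,"rz":0},{"dx":-0.342,"dy":-0.815,"dz":0,"rx":0,"ry":0,"rz":0}]' >/dev/null
python3 -m crank '[{"dx":-0.171,"dy":-0.408,"dz":0,"rx":0,"ry":0,"rz":0},{"dx":-0.342,"dy":-0.815,"dz":0,"rx":0,"ry":0,"rz":0},{"dx":-0.342,"dy":-0.815,"dz":0,"rx":0,"ry":0,"rz":0},{"dx":-0.342,"dy":-0.815,"dz":0,"rx":0,"ry":0,"rz":0}]'
python3 - <<'E'
from h import *
cv2.imwrite('pics/w5.png',np.hstack([cv2.imread('pics/w4.png')[:,240:],arm.read_camera('wrist')[:,200:600]]))
b,r=blobs(arm.read_camera('top'),240,370,125,210,6,400)
for q in b: print(np.round(q,1),ray('top',q[:2],141).round(1))
E
```

```text
clock: 8.43
tool_pos: [615.3, 38.2, 243.5]
tool_rot: [-3.141, -0.002, 2.869]
contact_force: [0.0, 0.6, -0.7]
grip_width: 0.1
finger_force: 0.0
clock: 9.35
tool_pos: [562.8, -89.4, 243.1]
tool_rot: [3.141, 0.0, 2.873]
contact_force: [-0.1, 0.4, -0.1]
grip_width: 0.1
finger_force: 0.0
[262.9 159.3  17.   27.   13.   16.  139. ] [629.7 108.6 141. ]
[281.5 164.5  38.   36.    8.    8.   52. ] [616.   59.5 141. ]
[294.8 168.   51.   40.    8.    7.   48. ] [606.8  24.6 141. ]
[307.7 171.6  64.   43.    8.    8.   50. ] [597.3  -9.6 141. ]
```

View pics/w5.png

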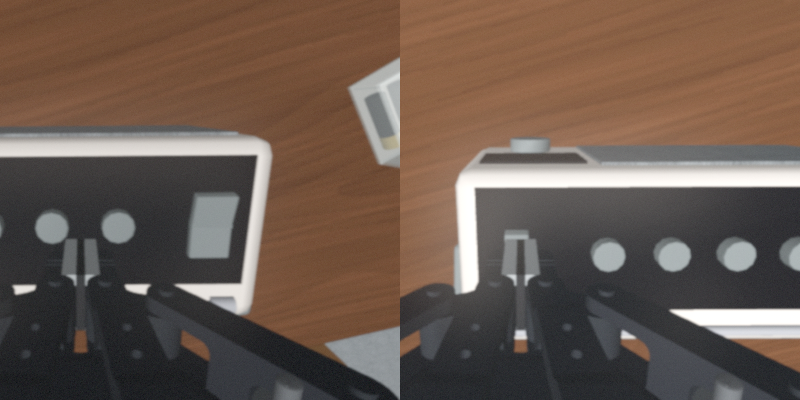

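In the left half, the power rocker at (213,225) has tipped, with its front face now up. In the right half, the fingers are over the band rocker at (516,240). The radio has not moved, so I'll press the band rocker.

```bash
python3 -m crank '[{"dx":0,"dy":0,"dz":-0.15,"rx":0,"ry":0,"rz":0},{"dx":0,"dy":0,"dz":-0.3,"rx":0,"ry":0,"rz":0},{"dx":0,"dy":0,"dz":-0.3,"rx":0,"ry":0,"rz":0}]'
python3 -m crank '[{"dx":0,"dy":0,"dz":-0.02,"rx":0,"ry":0,"rz":0},{"dx":0,"dy":0,"dz":-0.04,"rx":0,"ry":0,"rz":0},{"dx":0,"dy":0,"dz":-0.06,"rx":0,"ry":0,"rz":0},{"dx":0,"dy":0,"dz":-0.06,"rx":0,"ry":0,"rz":0}]'
python3 -m crank '[{"dx":0,"dy":0,"dz":-0.02,"rx":0,"ry":0,"rz":0},{"dx":0,"dy":0,"dz":-0.025,"rx":0,"ry":0,"rz":0},{"dx":0,"dy":0,"dz":-0.025,"rx":0,"ry":0,"rz":0}]'
```

```text
clock: 9.82
tool_pos: [561.1, -90.1, 217.3]
tool_rot: [-3.141, -0.003, 2.872]
contact_force: [-0.2, 0.8, 0.5]
grip_width: -0.2
finger_force: 0.0
clock: 10.32
tool_pos: [561.5, -90.5, 214.5]
tool_rot: [-3.142, -0.001, 2.872]
contact_force: [-2.4, 0.6, 3.7]
grip_width: 0.1
finger_force: 1.9
clock: 10.7
tool_pos: [561.0, -90.3, 212.6]
tool_rot: [-3.142, -0.002, 2.872]
contact_force: [-4.0, 1.0, 6.5]
grip_width: -0.0
finger_force: 3.4
```

```bash
python3 -m crank '[{"dx":0,"dy":0,"dz":-0.01,"rx":0,"ry":0,"rz":0},{"dx":0,"dy":0,"dz":-0.02,"rx":0,"ry":0,"rz":0},{"dx":0,"dy":0,"dz":-0.02,"rx":0,"ry":0,"rz":0}]'
```

```text
clock: 11.08
tool_pos: [561.0, -90.3, 212.4]
tool_rot: [3.142, -0.001, 2.872]
contact_force: [-6.7, 1.7, 15.4]
grip_width: -0.2
finger_force: 7.4
```

It has bottomed out. Next I'll lift and move to preset 2.

```bash
python3 -m crank '[{"dx":0,"dy":0,"dz":0.2,"rx":0,"ry":0,"rz":0},{"dx":0,"dy":0,"dz":0.4,"rx":0,"ry":0,"rz":0}]'
python3 -m crank '[{"dx":0.14,"dy":0.36,"dz":0,"rx":0,"ry":0,"rz":0},{"dx":0.28,"dy":0.72,"dz":0,"rx":0,"ry":0,"rz":0}]' >/dev/null
python3 -m crank '[{"dx":0.14,"dy":0.36,"dz":0,"rx":0,"ry":0,"rz":0},{"dx":0.28,"dy":0.72,"dz":0,"rx":0,"ry":0,"rz":0},{"dx":0.28,"dy":0.72,"dz":0,"rx":0,"ry":0,"rz":0},{"dx":0.28,"dy":0.72,"dz":0,"rx":0,"ry":0,"rz":0}]'
python3 - <<'E'
from h import *
s=arm.state();im=arm.read_camera('wrist');cv2.imwrite('pics/w6.png',im);print(s['tool_pos'])
E
```

```text
clock: 11.32
tool_pos: [562.1, -90.6, 242.7]
tool_rot: [-3.141, 0.0, 2.872]
contact_force: [0.4, 0.0, -0.1]
grip_width: -0.4
finger_force: 0.0
clock: 12.08
tool_pos: [606.6, 24.3, 242.2]
tool_rot: [-3.141, -0.001, 2.872]
contact_force: [-0.1, -0.4, -0.6]
grip_width: -0.1
finger_force: 0.0
[606.55200231  24.3175112  242.21282572]
```

View pics/w6.png

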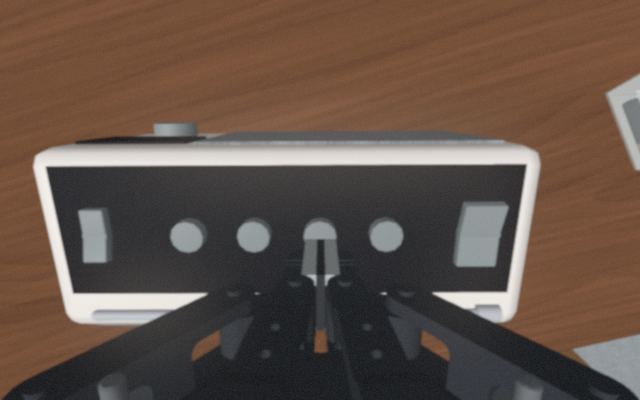

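The fingers are over the second key, at (320,235). I'll zoom in on both rockers to confirm their states.

```bash
python3 - <<'E'
import cv2,numpy as np
a=cv2.imread('pics/w6.png');b=cv2.imread('pics/w4.png')
f=lambda i:cv2.resize(i,None,fx=4,fy=4,interpolation=cv2.INTER_CUBIC)
cv2.imwrite('pics/z.png',cv2.convertScaleAbs(np.hstack([f(a[190:280,60:150]),f(a[190:280,440:530])]),alpha=1.3))
E
```

```text
(no output)
```

View pics/z.png

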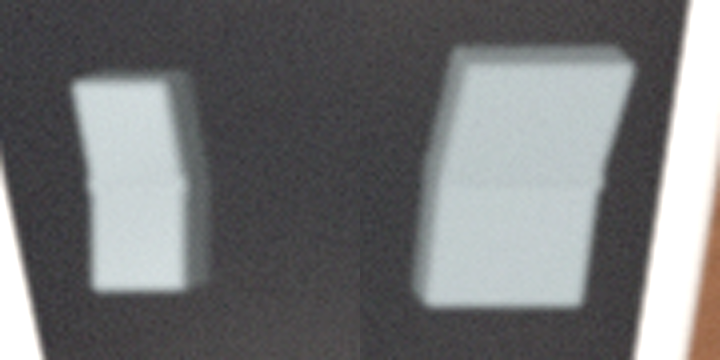

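The side walls confirm both are tipped: the band rocker's back is up (left) and the power rocker's front is up (right). Now I'll press preset 2.

```bash
python3 -m crank '[{"dx":0,"dy":0,"dz":-0.15,"rx":0,"ry":0,"rz":0},{"dx":0,"dy":0,"dz":-0.32,"rx":0,"ry":0,"rz":0},{"dx":0,"dy":0,"dz":-0.32,"rx":0,"ry":0,"rz":0}]'
python3 -m crank '[{"dx":0,"dy":0,"dz":-0.03,"rx":0,"ry":0,"rz":0},{"dx":0,"dy":0,"dz":-0.06,"rx":0,"ry":0,"rz":0},{"dx":0,"dy":0,"dz":-0.06,"rx":0,"ry":0,"rz":0}]'
```

```text
clock: 12.5
tool_pos: [605.6, 24.1, 215.2]
tool_rot: [-3.14, -0.003, 2.871]
contact_force: [0.2, 1.0, -0.5]
grip_width: 0.6
finger_force: 0.0
clock: 12.88
tool_pos: [606.6, 24.5, 212.5]
tool_rot: [-3.141, -0.0, 2.872]
contact_force: [-0.8, -1.1, 3.0]
grip_width: 0.1
finger_force: 1.3
```

```bash
python3 -m crank '[{"dx":0,"dy":0,"dz":-0.02,"rx":0,"ry":0,"rz":0},{"dx":0,"dy":0,"dz":-0.03,"rx":0,"ry":0,"rz":0},{"dx":0,"dy":0,"dz":-0.03,"rx":0,"ry":0,"rz":0}]'
```

```text
clock: 13.25
tool_pos: [606.6, 24.6, 210.6]
tool_rot: [-3.141, 0.0, 2.872]
contact_force: [-2.4, -0.9, 6.2]
grip_width: -0.0
finger_force: 3.2
```

The force is 6.2 N at the predicted depth, so the key is fully down. I'll lift clear and check.

```bash
python3 -m crank '[{"dx":0,"dy":0,"dz":0.4,"rx":0,"ry":0,"rz":0},{"dx":0,"dy":0,"dz":0.8,"rx":0,"ry":0,"rz":0},{"dx":0,"dy":0,"dz":0.8,"rx":0,"ry":0,"rz":0},{"dx":0,"dy":0,"dz":0.8,"rx":0,"ry":0,"rz":0},{"dx":0,"dy":0,"dz":0.8,"rx":0,"ry":0,"rz":0}]'
python3 -c "
import cv2
from plant import arm
cv2.imwrite('pics/w7.png',arm.read_camera('wrist'))"
```

```text
clock: 13.88
tool_pos: [606.0, 24.7, 272.3]
tool_rot: [-3.141, -0.003, 2.872]
contact_force: [0.2, 0.6, -0.3]
grip_width: -0.2
finger_force: 0.0
```

View pics/w7.png

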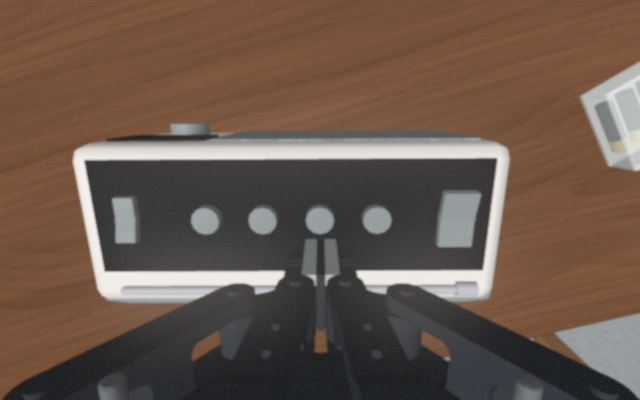

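All four keys are up, from (206,220) to (377,219). Both rockers are still tipped, at (125,220) and (459,219), the radio is in place and the gripper is clear.

```bash
python3 -c "
from plant import arm
print(arm.job_done())"
```

```text
the job is handed in; nothing more can be done
None
```

Job handed in at about 14 s of the 48 s (no verdict was returned): the radio was switched on, tipped to the second band, and preset 2 was pressed to its stop and came back up, with the radio still in place and nothing else touched.

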